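Refit the filter lid of the dust extractor

ROBOT

A 6-joint arm with a two-finger parallel gripper is mounted at the origin on the work surface. World frame = base frame: x ahead of the robot, y to its left, z up, the work surface at z = 0. Lengths are in m, angles in rad, forces in N, time in s.
With the tool pointing down it reaches from about 0.35 to 0.725 m from the base axis. Payload 4.3 kg.
Tool frame: the origin (TCP) lies at the very end of the fingers, on their centre line; the grasp point (between the pads) lies 19 mm behind it; z points along the fingers, x is the direction in which the jaws open and shut, and the axes are right-handed (so a half turn about z gives the same grasp; the last joint's range is limited). The gripper opens to 85 mm and grips with 20 to 120 N. Pads are 22 mm wide; open, the fingers measure 114 mm over their backs; the gripper's body (76 mm by 85 mm) begins 54 mm behind the grasp point. The pads swing forward as they close: fully open they stand 13 mm farther back than shut.
Start: joints at [1.082, 0.377, 0.081, 1.274, 0, 1.46], TCP at [0.213, 0.534, 0.231] pointing down, gripper open.
Joint ranges: [-2.72, 2.72], [-0.84, 1.66], [-1.02, 1.22], [-1.77, 2.12], [-1.37, 1.28], [-3.14, 3.14]. Speed limits (rad/s): [2.57, 2.57, 3.14, 3.14, 3.14, 3.14].

INTERFACE

Orientations are given as a unit quaternion [w, x, y, z].
In Python, from station import observe, viewer, order gives the robot as it stands. The module is installed in compiled form; this text tells all that it offers.
- The arm moves only by the tool servo_tool, never from a script. Its argument "increments" is a list that holds one entry, the list of rows, each a list of 7 numbers: the turn, a rotation vector about the tool's x, y, z in rad, then the shift along the tool's x, y, z in mm, then the finger opening in mm, from 0 to 85.4. In form: [[[rx, ry, rz, x, y, z, gripper], ...]]. A call has 1 to 8 rows; each row is the pose to reach, as a shift and turn from the pose measured when the call began, along the tool's axes at that moment; what a row does not reach only later rows make up. A row lasts 1/12 s, in which the tool goes at most 41.7 mm and 7.16 degrees, less where a joint would pass 70% of its speed; a pose out of reach is approached as far as the arm can. A call with a gripper value outside its range is refused whole. The fingers move at their own pace and stop on an object; the grip force is fixed at half the most. Time passes only in rows, so rows that repeat a pose let the fingers close. It gives the time, the measured TCP pose, the force and the opening at its end, in the units of the state.
- observe(): the state, without advancing time (a new reading comes with each control period).
- viewer.get_image(name): name is "scene" or "top"; returns a dict with "color" (420x560x3 uint8, red, green, blue), "fx", "fy", "cx", "cy" (pixels), "world_to_cam" (4x4, takes a point from world to camera coordinates). Camera axes: x right, y down, z forward; pixel columns grow to the right and rows downward; lengths in m; the calibration is good to about 2 mm. A picture is of the moment at which its call begins. There is no depth.
- order.hand_in(): hands the job in, once; it reports no verdict.
The state is a dict: "t": time; "joints": joint angles; "joint_velocities": joint speeds; "tau": joint torques, N m; "position": TCP position; "orientation": TCP orientation; "force": force on the tool from outside, world axes, zero at the start; "torque": the same for the moment, N m; "finger_gap": finger opening in m.
Only numpy, scipy, OpenCV 4.12 (cv2) and the standard library are available. Lean on these libraries where they do the work, as an engineer would, in place of code of your own. Each camera call takes 0.05 s, during which the arm holds its last target.

TASK

The stone-dust extractor has its new filter in: put its filter lid back on. Pick the lid up by its handle, hook its lip under the ledge with the lid tilted, then swing the other end down and press until the spring catch snaps over it and the lid lies flat in its frame, and let go. The frame is never clamped in quite the same spot, so feel for it with a light hand: do not ram or force the lid, and leave the other things on the bench where they are.

Things in the scene. Friction and masses are not known exactly. Their poses are not given: they have to be found in the camera images.
- extractor: Low grey steel bench-top dust extractor, fixed to the bench, 412 x 240 mm, fan end 130 mm high. Origin on the bench; x points from the ledge end to the catch and fan end (away from the robot, within 15 degrees), z up. Housing: x -142 to +270, y +-120 mm. A steel filter frame is clamped on it through slots, on a thick seal: it may lie up to 8 mm either way in x and 0 to 5 mm higher than nominal.
- frame_nominal (a point): Nominal place of the seated lid's underside centre, extractor (0, 0, 118) mm, extractor axes; the real frame is off by the clamping. About it: flat land at z 0, recess 12 mm deep, x -92 to +91.5, y +-72.5; filter well open in the middle, x -60 to +75, y +-55. Seated lid: 1.5 mm play in x, 2.5 mm in y. Catch housing beyond it: x 95 to 126, y +-26, 22 mm over the rim.
- ledge_nominal (a point): Nominal middle of the lower free edge of the steel ledge across the recess's -x end, extractor (-92, 0, 125) mm, extractor axes; the real ledge moves with the frame. The pocket under it is 7 mm high (land at z -7 to ledge) and ends at x -13.5; the ledge is 5 mm thick, its top level with the rim. In front of it the land reaches to x +32, then the well.
- lid: Loose grey filter lid, 0.22 to 0.35 kg, lying on the bench right way up: pan 180 (x) x 140 (y) x 12 mm, origin at the centre of its underside, z out of its top. From its -x edge, level with the underside, a steel lip 4 mm thick and 120 mm wide sticks out 14 mm.
- lid_handle (a point): Centre of the lid's black bridge handle: bar 14 mm (lid x) x 90 mm (lid y) x 16 mm high, at lid (20, 0, 44) mm, 24 mm free below it. Axes as the lid's. Take it across, closing along lid x.
- lid_lip (a point): Middle of the lip's outer edge, half-way through its thickness, at lid (-104, 0, 2) mm. Axes as the lid's. Tilted 15 degrees (the lid's +x end up) it goes some 10 mm under the ledge; it must be pushed on in to 12 or 13 mm as the lid comes down, or the lid's +x end meets the frame.
- catch (a joint): Spring bolt at the recess's +x end, 24 mm wide, sloped on top. In m: 0 sprung out 7 mm over the recess, flat underside 1.5 mm above a seated lid; up to 0.009 pushed back to +x. The lid's end meets its slope some 30 mm above the land; it springs out again once the lid is right down. This takes roughly 8 to 18 N on the handle; lid and extractor stand 28 N between them (contacts added up).
- old_filter: Bystander: dusty old filter cartridge, 128 x 104 x 30 mm, origin under its centre; beyond the lid's starting place. Not to be moved.
- jar: Bystander: small glass jar, 48 mm across, 62 mm high, to the left of the middle of the bench. Not to be moved.
- brush: Bystander: flat wooden brush, 147 mm long, 14 mm wide, 9 mm high, origin under its middle, lying on the bench along the extractor's left (+y) side. Not to be moved.
- chisel: Bystander: stone chisel, 210 mm long, 19 mm thick, lying between the lid's starting place and the robot. Not to be moved.
- fragment: Bystander: broken stone, about 75 mm, 45 mm high, to the right of the middle of the bench. Not to be moved.
Mind the look-alikes: they are no part of the job. Leave any blue look-alike of the lid alone.

How it is judged:
By the outcome, as a careful person would: the job done as asked, in the order asked, and still so for the second after the job is handed in, with the robot touching nothing.
It also fails if it takes over 59 s, if anything falls off the work surface, if the arm or the gripper's body presses on something with over 40 N, if the wrist force passes 120 N, or if a joint passes its speed limit or range.

## Working session

There is one attempt and no reset: what is moved stays moved. The work goes in short steps, Python scripts to look and compute and a tool call to move; the robot and the scene stay as the last step left them, time stands still between calls to the robot, and variables do not carry over. Pictures are saved under pics/ and viewed, and the job is handed in when it is done.

Besides the shell and the picture viewer there is one more tool, called after "Call:" as a command line: name --argument value ..., lists and objects as JSON in quotes. servo_tool: Moves the arm, as the interface text tells. Its arguments: {"type":"object","properties":{"increments":{"type":"array","items":{"type":"array","items":{"type":"array","items":{"type":"number"}}}}},"required":["increments"]}

```bash
mkdir -p pics
python3 - <<'E'
from station import observe, viewer
import cv2
s=observe();print({k:s[k] for k in('t','position','orientation','force','finger_gap')})
for n in('scene','top'):
    d=viewer.get_image(n);cv2.imwrite(f'pics/{n}0.png',d['color'][:,:,::-1]);print(n,d['fx'],d['fy'],d['cx'],d['cy']);print(d['world_to_cam'])
E
```

```text
{'t': 0.0, 'position': array([0.21230165, 0.53367235, 0.23036348]), 'orientation': array([ 4.56161413e-04,  8.27582791e-01,  5.61342764e-01, -9.04008514e-04]), 'force': array([0.16204066, 0.22401412, 1.02966204]), 'finger_gap': 0.08531119616758144}
scene 434.4218956182197 434.4218956182197 276.5065178764244 208.40853879955796
[[-0.73582142  0.6769288  -0.01828216  0.33452432]
 [ 0.47431258  0.495933   -0.72737751 -0.1529602 ]
 [-0.48331606 -0.54389141 -0.68599397  1.74072991]
 [ 0.          0.          0.          1.        ]]
top 472.81356224856427 472.81356224856427 284.6300714610068 211.00288043362966
[[-0.00612811 -0.99989677 -0.01299561  0.01511701]
 [-0.99210976  0.00770676 -0.12513523  0.50222356]
 [ 0.12522247  0.01212623 -0.99205458  1.5156334 ]
 [ 0.          0.          0.          1.        ]]
```

View pics/scene0.png

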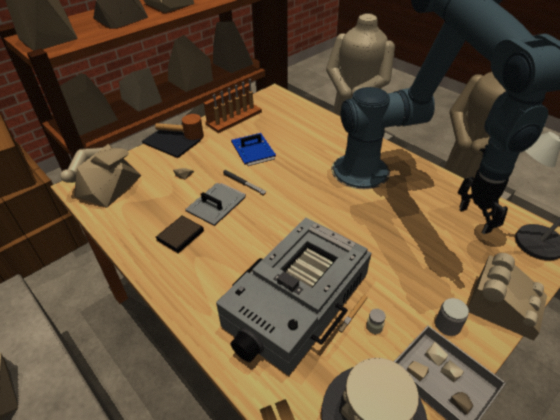

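View pics/top0.png

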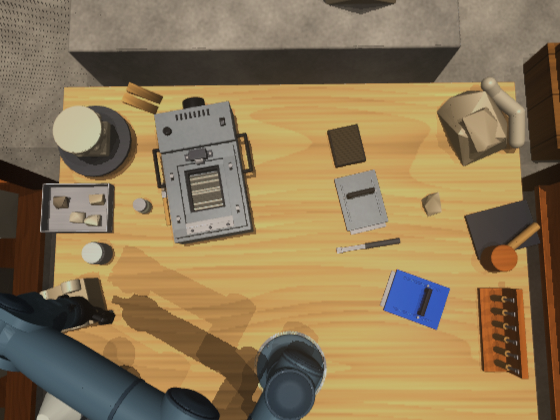

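The grey lid is at about (361,200) in the top view, with its handle at (360,192). The blue look-alike at (416,298) is the wrong colour. The extractor is at (205,175). I'll enlarge both to confirm.

Run:
```python
import cv2,numpy as np
t=cv2.imread('pics/top0.png');s=cv2.imread('pics/scene0.png')
a=cv2.resize(t[155:255,320:420],None,fx=4,fy=4,interpolation=cv2.INTER_CUBIC)
b=cv2.resize(s[170:270,170:270],None,fx=4,fy=4,interpolation=cv2.INTER_CUBIC)
cv2.imwrite('pics/lid0.png',np.hstack([a,b]))
a=cv2.resize(t[90:250,145:260],None,fx=3.5,fy=3.5,interpolation=cv2.INTER_CUBIC)
b=cv2.resize(s[210:370,210:380],None,fx=2.3,fy=3.5,interpolation=cv2.INTER_CUBIC)
cv2.imwrite('pics/ext0.png',np.hstack([a,b]))
```

```text
(no output)
```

View pics/lid0.png

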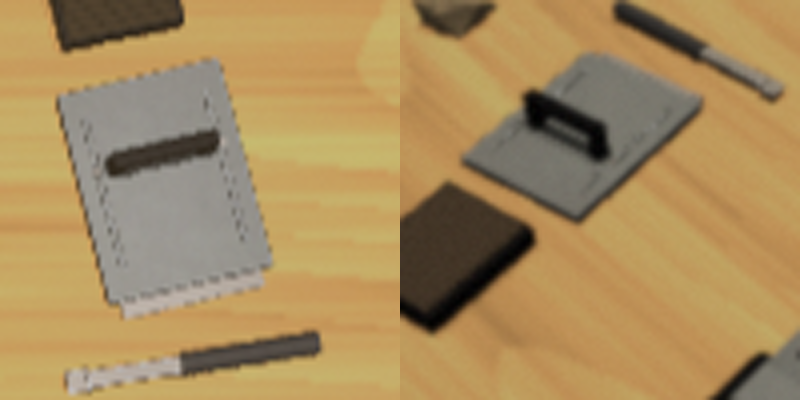

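View pics/ext0.png

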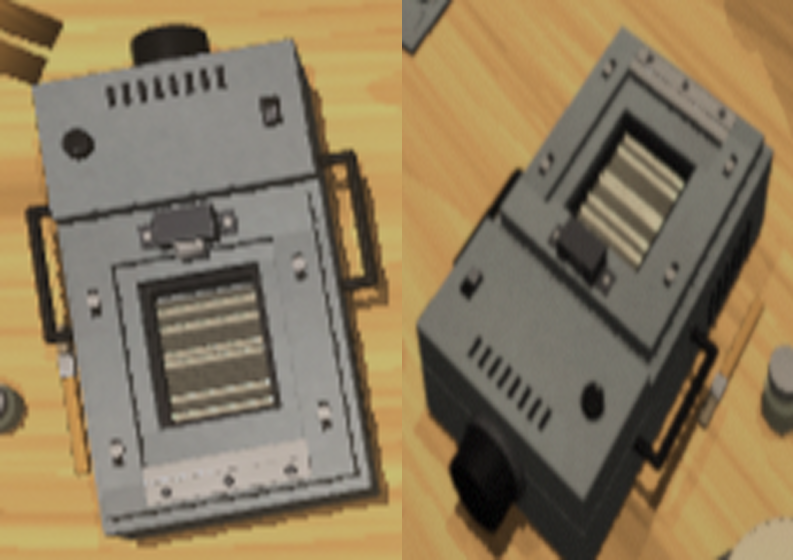

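```bash
cat > h.py <<'E'
import numpy as np,cv2
from scipy.spatial.transform import Rotation as R
C={'scene':(434.42189,276.50652,208.40854,np.array([[-0.73582142,0.6769288,-0.01828216,0.33452432],[0.47431258,0.495933,-0.72737751,-0.1529602],[-0.48331606,-0.54389141,-0.68599397,1.74072991]])),
'top':(472.81356,284.63007,211.00288,np.array([[-0.00612811,-0.99989677,-0.01299561,0.01511701],[-0.99210976,0.00770676,-0.12513523,0.50222356],[0.12522247,0.01212623,-0.99205458,1.5156334]]))}
def ray(n,u,v):
    f,cx,cy,M=C[n];Rm=M[:,:3]
    return -Rm.T@M[:,3],Rm.T@np.array([(u-cx)/f,(v-cy)/f,1])
def onz(n,u,v,z):
    o,d=ray(n,u,v);return o+d*(z-o[2])/d[2]
def proj(n,p):
    f,cx,cy,M=C[n];c=M[:,:3]@np.asarray(p)+M[:,3];return np.array([cx+f*c[0]/c[2],cy+f*c[1]/c[2]])
def tri(a,b):
    o1,d1=ray('top',*a);o2,d2=ray('scene',*b)
    A=np.c_[d1,-d2];k=np.linalg.lstsq(A,o2-o1,rcond=None)[0]
    p,q=o1+k[0]*d1,o2+k[1]*d2;return (p+q)/2,np.linalg.norm(p-q)
E
python3 - <<'E'
from h import *
t=cv2.imread('pics/top0.png');hsv=cv2.cvtColor(t,cv2.COLOR_BGR2HSV)
# lid
roi=np.zeros(t.shape[:2],np.uint8);roi[165:236,328:395]=1
m=((hsv[...,1]<60)&(roi>0)).astype(np.uint8)
cs=max(cv2.findContours(m,0,1)[0],key=cv2.contourArea)
r=cv2.minAreaRect(cs);print('lid',r,cv2.boxPoints(r).tolist())
b=[onz('top',*p,0.012) for p in cv2.boxPoints(r)];print(np.round(b,4))
print([np.linalg.norm(b[i]-b[i-1]) for i in range(4)])
# handle
m=((hsv[...,2]<90)&(roi>0)).astype(np.uint8);m[:175]=0;m[212:]=0
cs=max(cv2.findContours(m,0,1)[0],key=cv2.contourArea);r=cv2.minAreaRect(cs);print('handle',r)
M=cv2.moments(m,True);c=(M['m10']/M['m00'],M['m01']/M['m00']);print(c,onz('top',*c,0.050),onz('top',*c,.052))
b=cv2.boxPoints(r);b=np.array([onz('top',*p,0.052) for p in b]);print(np.round(b,4))
# filter well dark/edges: print values along line
# crops
c=t[90:250,145:260]
g=cv2.cvtColor(t,cv2.COLOR_BGR2GRAY)
cv2.imwrite('pics/ledge.png',cv2.resize(t[195:245,160:260],None,fx=8,fy=8,interpolation=cv2.INTER_CUBIC))
cv2.imwrite('pics/well.png',cv2.resize(t[140:225,165:245],None,fx=7,fy=7,interpolation=cv2.INTER_CUBIC))
s=cv2.imread('pics/scene0.png')
cv2.imwrite('pics/sledge.png',cv2.resize(s[210:310,250:380],None,fx=6,fy=6,interpolation=cv2.INTER_CUBIC))
E
```

```text
lid ((361.32354736328125, 201.79412841796875), (57.96601486206055, 41.95866012573242), 75.96376037597656) [[333.9411926269531, 178.76470947265625], [374.6470642089844, 168.5882568359375], [388.7059020996094, 224.82354736328125], [348.0000305175781, 235.0]]
[[ 0.612  -0.1534  0.012 ]
 [ 0.6454 -0.29    0.012 ]
 [ 0.4563 -0.3306  0.012 ]
 [ 0.4237 -0.196   0.012 ]]
[np.float64(0.19308236682240945), np.float64(0.14062493476306118), np.float64(0.19343673660426913), np.float64(0.13846952308310467)]
handle ((360.23529052734375, 192.94117736816406), (5.820854663848877, 29.10427474975586), 75.96376037597656)
(360.1807228915663, 192.89156626506025) [ 0.55728243 -0.23392588  0.05      ] [ 0.55695444 -0.2336268   0.052     ]
[[ 0.5549 -0.1858  0.052 ]
 [ 0.5773 -0.2777  0.052 ]
 [ 0.5587 -0.2817  0.052 ]
 [ 0.5363 -0.19    0.052 ]]
```

View pics/ledge.png

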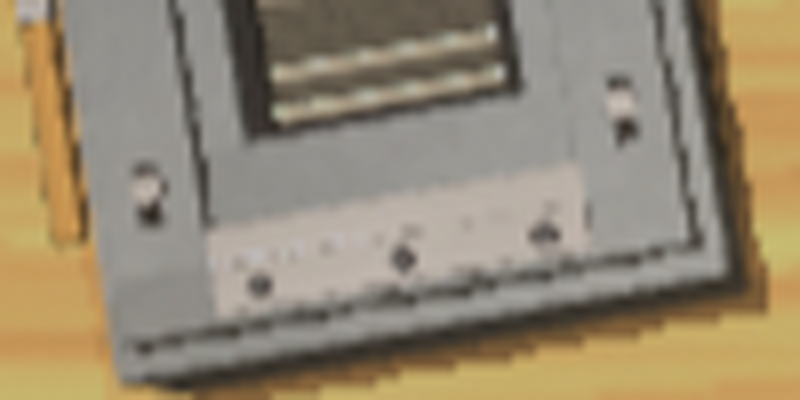

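View pics/well.png

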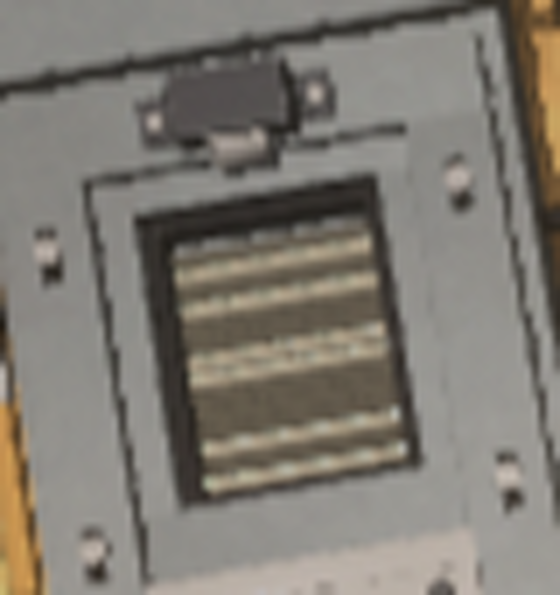

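View pics/sledge.png

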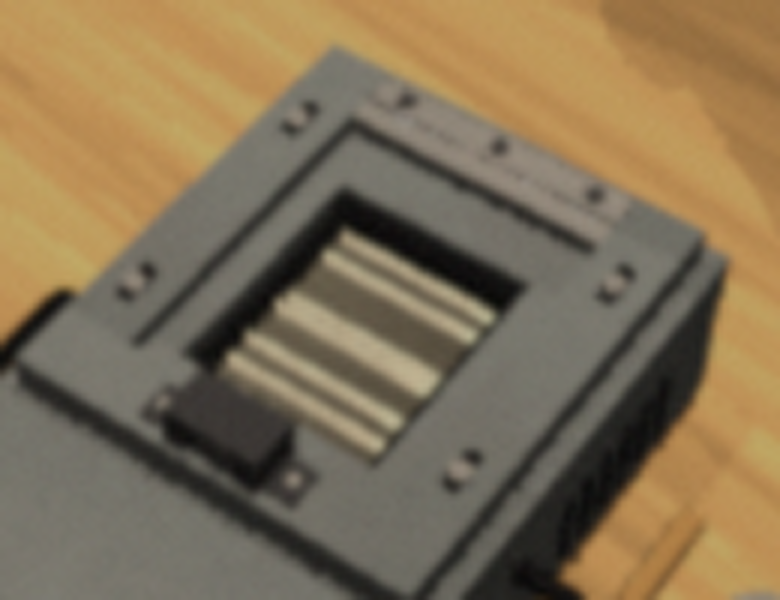

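Run:
```python
from h import *
f=lambda p,s,o:((p[0]+.5)/s-.5+o[0],(p[1]+.5)/s-.5+o[1])
W=lambda u,v:f((u,v),7,(165,140)); L=lambda u,v:f((u,v),8,(160,195)); S=lambda u,v:f((u,v),6,(250,210))
for n,a,b in [('well -x+y',W(185,505),S(525,285)),('well -x-y',W(420,463),S(343,190)),('well +x+y',W(137,215),S(378,462)),('ledge free +y',L(207,228),S(598,240)),('ledge free -y',L(580,165),S(358,108)),('ledge back +y',L(218,315),S(632,210)),('ledge back -y',L(590,248),S(374,82)),('screw+y-x',W(94,540),S(617,280))]:
    p,e=tri(a,b);print(n,np.round(p*1000,1),'gap',round(e*1000,1),'topz.118',np.round(onz('top',*a,.118)*1000,1),'z.13',np.round(onz('top',*a,.13)*1000,1))
w={k:onz('top',*W(*p),.120) for k,p in dict(a=(185,505),b=(420,463),c=(375,175),d=(137,215)).items()}
print('well len',[np.linalg.norm(w[i]-w[j]) for i,j in('ab','bc','cd','da')])
for i,j in('bc','ad'):
    d=w[j]-w[i];print('yaw x',np.degrees(np.arctan2(d[1],d[0])))
for i,j in('ba','cd'):
    d=w[j]-w[i];print('yaw y-90',np.degrees(np.arctan2(-d[0],d[1])))
print('well centre',sum(w.values())/4)
for q,p in (((207,228),(580,165)),((218,315),(590,248))):
    d=onz('top',*L(*q),.132)-onz('top',*L(*p),.132);print('ledge yaw',np.degrees(np.arctan2(-d[0],d[1])),np.linalg.norm(d))
# housing side edges in the full crop (3.5x, offs 145,90): left and right
F=lambda u,v:f((u,v),3.5,(145,90))
for q,p in (((373,490),(292,40)),((107,535),(35,88))):
    d=onz('top',*F(*p),.118)-onz('top',*F(*q),.118);print('house yaw',np.degrees(np.arctan2(d[1],d[0])))
```

```text
well -x+y [490.6 300.4 120.8] gap 1.4 topz.118 [491.4 300.5 118. ] z.13 [489.9 297.9 130. ]
well -x-y [509.  196.4 119.8] gap 0.3 topz.118 [509.4 196.5 118. ] z.13 [507.7 194.9 130. ]
well +x+y [619.8 324.7 123.5] gap 4.0 topz.118 [622.4 324.4 118. ] z.13 [619.8 321.7 130. ]
ledge free +y [454.1 313.5 135.7] gap 1.0 topz.118 [456.3 317.  118. ] z.13 [455.  314.3 130. ]
ledge free -y [476.2 171.9 137.3] gap 3.4 topz.118 [479.6 173.1 118. ] z.13 [478.2 171.6 130. ]
ledge back +y [421.9 309.4 129.3] gap 0.4 topz.118 [422.6 312.1 118. ] z.13 [421.7 309.5 130. ]
ledge back -y [448.7 164.6 131.3] gap 7.5 topz.118 [447.4 169.  118. ] z.13 [446.3 167.5 130. ]
screw+y-x [471.9 337.  140.6] gap 5.1 topz.118 [476.2 340.5 118. ] z.13 [474.8 337.6 130. ]
well len [np.float64(0.10531642646907763), np.float64(0.131849883831543), np.float64(0.10769896945107672), np.float64(0.13290411220271486)]
yaw x 9.349599219704784
yaw x 10.377999395663474
yaw y-90 9.786720049093455
yaw y-90 9.227585963280807
well centre [0.56535393 0.25949039 0.12      ]
ledge yaw 9.22269435901739 0.14443157291212505
ledge yaw 9.840132358605297 0.14387373311112156
house yaw 10.322038669782371
house yaw 10.443994767840188
```

```bash
cat >> h.py <<'E'
def go(pos,yaw,tilt=0,p=None,q=None):
    """tool down, tool x at world yaw deg; tilt = lid +x end up deg. pos=TCP m. returns rotvec, mm shift"""
    if p is None:
        from station import observe
        s=observe();p,q=s['position'],s['orientation']
    R0=R.from_quat(np.roll(q,-1))
    c,s_=np.cos(np.radians(yaw)),np.sin(np.radians(yaw))
    Rd=R.from_matrix(np.array([[c,s_,0],[s_,-c,0],[0,0,-1.]]))
    T=R.from_rotvec(np.radians(tilt)*-np.array([-s_,c,0]))*Rd
    return np.round((R0.inv()*T).as_rotvec(),4),np.round(R0.inv().apply(np.asarray(pos)-p)*1000,1)
def pose(s=None):
    from station import observe
    s=s or observe();m=R.from_quat(np.roll(s['orientation'],-1)).as_matrix()
    print('t',round(s['t'],2),'p',np.round(s['position']*1000,1),'yaw',round(np.degrees(np.arctan2(m[1,0],m[0,0])),2),'tilt(x up)',round(np.degrees(np.arcsin(m[2,0])),2),'roll',round(np.degrees(np.arcsin(m[2,1])),2),'F',np.round(s['force'],2),'T',np.round(s['torque'],2),'gap',round(s['finger_gap']*1000,1))
E
python3 -c "
from h import *
pose();print(go((.557,-.234,.2),13.3))
f=C['top'][3];print(-f[:,:3].T@f[:,3])"
```

```text
t 0.1 p [212.3 533.7 230.5] yaw 68.3 tilt(x up) -0.1 roll -0.01 F [-0.18  0.14 -0.09] T [0.   0.02 0.01] gap 85.5
(array([7.0e-04, 1.8e-03, 9.6e-01]), array([-585.8,  604.1,   31.4]))
[ 0.30856218 -0.00713399  1.56663337]
```

Call:
servo_tool --increments '[[[0, 0, 0.02, -10, 10, 0, 85], [0, 0, 0.06, -30, 31, 0, 85], [0, 0, 0.1, -55, 57, 0, 85], [0, 0, 0.15, -83, 86, 0, 85], [0, 0, 0.2, -111, 115, 0, 85], [0, 0, 0.25, -139, 144, 0, 85], [0, 0, 0.3, -167, 172, 0, 85], [0, 0, 0.35, -195, 201, 0, 85]]]'

```text
t: 0.77
position: [0.3269, 0.2763, 0.2305]
orientation: [0.001, 0.913, 0.408, -0.001]
force: [0.9, -0.1, 0.2]
finger_gap: 0.0849
```

```bash
python3 -c "
from h import *
pose();print(go((.557,-.234,.2),13.3))"
```

```text
t 0.77 p [326.9 276.3 230.5] yaw 48.14 tilt(x up) -0.13 roll 0.02 F [ 0.93 -0.06  0.17] T [ 0.01 -0.06 -0.  ] gap 84.9
(array([0.001 , 0.0022, 0.6081]), array([-226.4,  511.9,   31.1]))
```

Call:
servo_tool --increments '[[[0, 0, 0.05, -17, 37, 0, 85], [0, 0, 0.1, -34, 74, 0, 85], [0, 0, 0.15, -50, 111, 0, 85], [0, 0, 0.2, -66, 148, 0, 85], [0, 0, 0.25, -82, 185, 0, 85], [0, 0, 0.3, -98, 222, 0, 85], [0, 0, 0.35, -114, 258, 0, 85], [0, 0, 0.4, -130, 294, 0, 85]]]'

```text
t: 1.43
position: [0.4592, -0.0187, 0.2306]
orientation: [0.001, 0.976, 0.217, -0.001]
force: [1.7, 0.0, 0.5]
finger_gap: 0.0852
```

```bash
python3 -c "
from h import *
pose();print(go((.557,-.234,.15),13.3))"
```

```text
t 1.43 p [459.2 -18.7 230.6] yaw 25.06 tilt(x up) -0.13 roll 0.04 F [1.66 0.04 0.45] T [ 0.06 -0.04  0.02] gap 85.2
(array([0.001 , 0.0022, 0.2052]), array([ -2.4, 236.4,  80.8]))
```

Call:
servo_tool --increments '[[[0, 0, 0.03, 0, 38, 10, 85], [0, 0, 0.06, 0, 76, 20, 85], [0, 0, 0.1, -1, 114, 35, 85], [0, 0, 0.13, -1, 150, 50, 85], [0, 0, 0.16, -2, 185, 60, 85], [0, 0, 0.19, -2, 215, 70, 85], [0, 0.002, 0.205, -2, 232, 80, 85], [0.001, 0.002, 0.205, -2.4, 236.4, 80.8, 85]]]'

```text
t: 2.1
position: [0.5565, -0.2364, 0.147]
orientation: [-0.001, 0.993, 0.114, -0.002]
force: [-0.5, 0.8, -0.2]
finger_gap: 0.0847
```

Run:
```python
from h import *
from station import viewer
pose()
print(go((.557,-.234,.025),13.3))
for n in('scene','top'):cv2.imwrite(f'pics/{n}1.png',viewer.get_image(n)['color'][:,:,::-1])
s=cv2.imread('pics/scene1.png');t=cv2.imread('pics/top1.png')
cv2.imwrite('pics/a1.png',np.hstack([cv2.resize(t[150:250,310:410],None,fx=4,fy=4,interpolation=2),cv2.resize(s[130:230,150:250],None,fx=4,fy=4,interpolation=2)]))
```

```text
t 2.1 p [ 556.5 -236.4  147. ] yaw 13.12 tilt(x up) -0.17 roll -0.09 F [-0.54  0.77 -0.2 ] T [ 0.02  0.02 -0.01] gap 84.7
(array([-0.0016,  0.0029, -0.0032]), array([  1.4,  -2. , 122. ]))
```

View pics/a1.png

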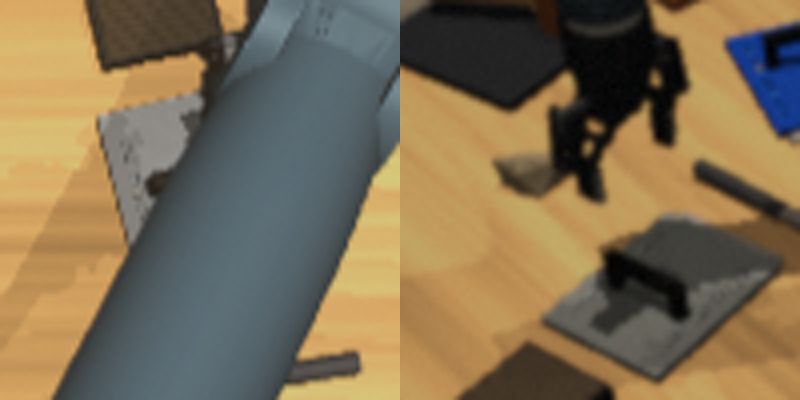

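The gripper stands over the grey lid, and its handle is clear between the fingers. The camera sees the bar's sides too, so I'll use (0.558, -0.235) as the handle centre. Descending now.

Call:
servo_tool --increments '[[[0, 0, 0, 1, 0, 15, 85], [-0.001, 0.002, -0.002, 2, -0.5, 40, 85], [-0.001, 0.002, -0.003, 2, -1, 70, 85], [-0.001, 0.003, -0.003, 2.2, -1, 95, 85], [-0.001, 0.003, -0.003, 2.2, -1, 112, 85], [-0.001, 0.003, -0.003, 2.2, -1, 120, 85], [-0.001, 0.003, -0.003, 2.2, -1, 122, 85], [-0.001, 0.003, -0.003, 2.2, -1, 122, 85]]]'

```text
t: 2.87
position: [0.5579, -0.2318, 0.0274]
orientation: [-0.001, 0.993, 0.117, 0.0]
force: [-0.4, -0.5, 0.3]
finger_gap: 0.0851
```

Run:
```python
from h import *
from station import viewer
pose()
print(go((.558,-.235,.025),13.3))
for n in('scene',):cv2.imwrite(f'pics/{n}2.png',viewer.get_image(n)['color'][:,:,::-1])
s=cv2.imread('pics/scene2.png')
cv2.imwrite('pics/a2.png',cv2.resize(s[150:250,160:290],None,fx=6,fy=6,interpolation=2))
```

```text
t 2.87 p [ 557.9 -231.8   27.4] yaw 13.48 tilt(x up) 0.06 roll -0.06 F [-0.36 -0.53  0.32] T [ 0.   -0.03 -0.04] gap 85.1
(array([-0.001 , -0.001 ,  0.0032]), array([-0.6,  3.1,  2.4]))
```

View pics/a2.png

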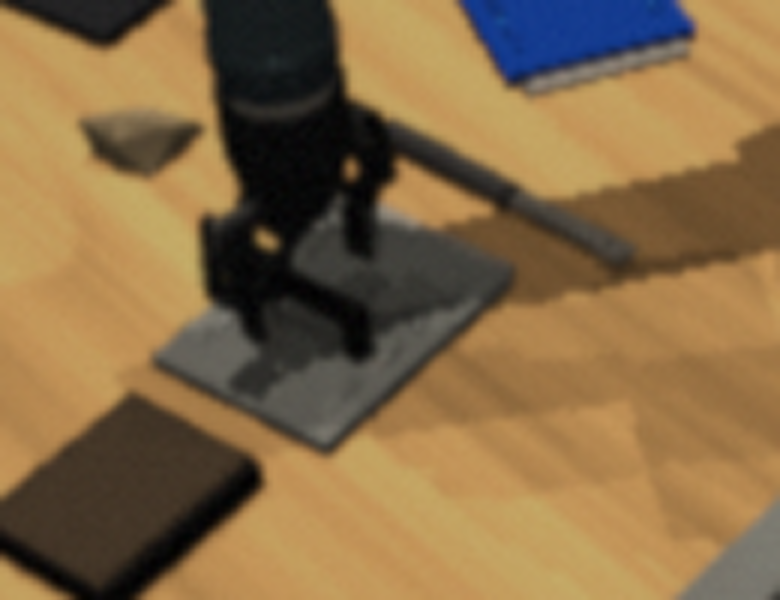

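Call:
servo_tool --increments '[[[0, 0, 0.002, -0.3, 2, 1.5, 85], [-0.001, -0.001, 0.003, -0.5, 3, 2.4, 85], [-0.001, -0.001, 0.003, -0.5, 3, 2.4, 85]]]'

```text
t: 3.17
position: [0.5597, -0.2362, 0.0269]
orientation: [0.001, 0.993, 0.116, 0.002]
force: [-0.5, 0.8, -0.6]
finger_gap: 0.085
```

```bash
python3 -c "
from h import *
pose();print(go((.558,-.235,.025),13.3))"
```

```text
t 3.17 p [ 559.7 -236.2   26.9] yaw 13.28 tilt(x up) 0.16 roll 0.16 F [-0.5   0.83 -0.55] T [ 0.02 -0.03  0.01] gap 85.0
(array([ 0.0028, -0.0029, -0.0003]), array([-1.4, -1.6,  1.9]))
```

Call:
servo_tool --increments '[[[0, 0, 0, -0.7, -1, 1, 60], [0, 0, 0, -0.7, -1, 1, 45], [0, 0, 0, -0.7, -1, 1, 30], [0, 0, 0, -0.7, -1, 1, 20], [0, 0, 0, -0.7, -1, 1, 12], [0, 0, 0, -0.7, -1, 1, 8], [0, 0, 0, -0.7, -1, 1, 5], [0, 0, 0, -0.7, -1, 1, 5]]]'

```text
t: 3.83
position: [0.5591, -0.2354, 0.0261]
orientation: [0.001, 0.993, 0.116, 0.002]
force: [0.7, 0.3, 1.5]
finger_gap: 0.0129
```

```bash
python3 -c "
from h import *
pose();print(go((.558,-.235,.16),13.3))"
```

```text
t 3.83 p [ 559.1 -235.4   26.1] yaw 13.28 tilt(x up) 0.19 roll 0.17 F [0.73 0.29 1.47] T [ 0.11 -0.02 -0.06] gap 12.9
(array([ 0.003 , -0.0033, -0.0003]), array([  -0.5,   -0.3, -133.9]))
```

Call:
servo_tool --increments '[[[0, 0, 0, 0, 0, -5, 5], [0, 0, 0, 0, 0, -15, 5], [0, 0, 0, 0, 0, -32, 5], [0, 0, 0, 0, 0, -55, 5], [0, 0, 0, 0, 0, -80, 5], [0, 0, 0, 0, 0, -105, 5], [0, 0, 0, 0, 0, -125, 5], [0, 0, 0, 0, 0, -140, 5]]]'

```text
t: 4.5
position: [0.5589, -0.2354, 0.1689]
orientation: [0.002, 0.993, 0.116, 0.003]
force: [-0.8, 0.5, -3.6]
finger_gap: 0.013
```

Call:
servo_tool --increments '[[[0, 0, 0, 0, 0, -12, 5], [0, 0, 0, 0, 0, -30, 5], [0, 0, 0, 0, 0, -50, 5], [0, 0, 0, 0, 0, -65, 5], [0, 0, 0, 0, 0, -75, 5], [0, 0, 0, 0, 0, -80, 5], [0, 0, 0, 0, 0, -80, 5]]]'

```text
t: 5.08
position: [0.5588, -0.2353, 0.2501]
orientation: [0.002, 0.993, 0.116, 0.003]
force: [1.0, -0.0, -3.0]
finger_gap: 0.0129
```

Run:
```python
from h import *
from station import viewer
pose()
for n in('scene','top'):cv2.imwrite(f'pics/{n}3.png',viewer.get_image(n)['color'][:,:,::-1])
s=cv2.imread('pics/scene3.png');t=cv2.imread('pics/top3.png')
cv2.imwrite('pics/a3.png',np.hstack([cv2.resize(t[130:280,300:450],None,fx=2.66,fy=2.66,interpolation=2),cv2.resize(s[90:240,130:280],None,fx=2.66,fy=2.66,interpolation=2)]))
```

```text
t 5.08 p [ 558.8 -235.3  250.1] yaw 13.28 tilt(x up) 0.35 roll 0.33 F [ 1.02 -0.01 -2.99] T [-0.   -0.09 -0.01] gap 12.9
```

View pics/a3.png

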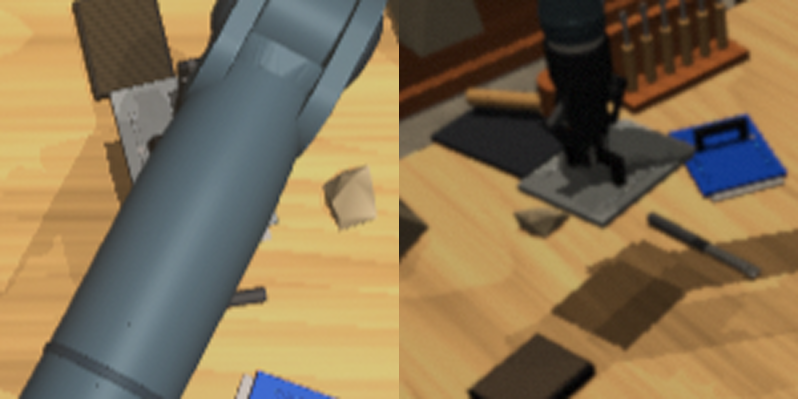

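Run:
```python
from h import *
s=cv2.imread('pics/scene3.png')
cv2.imwrite('pics/a3b.png',cv2.resize(s[120:190,165:265],None,fx=8,fy=8,interpolation=2))
```

```text
(no output)
```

View pics/a3b.png

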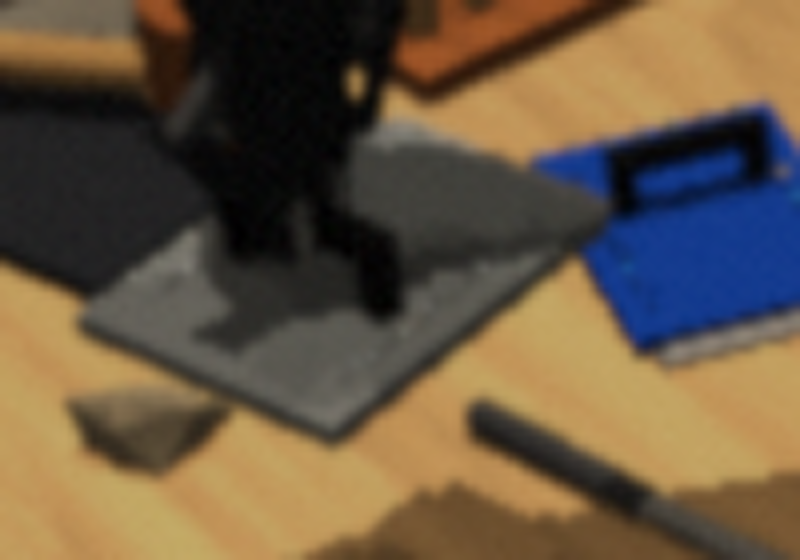

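Run:
```python
from h import *
tcp=np.array([558.8,-235.3]);y=np.radians(13.3)
for z in(.230,.236):
  P=[onz('scene',(u+.5)/8-.5+165,(v+.5)/8-.5+120,z)[:2]*1000 for u,v in((82,318),(335,430),(607,208))]
  Rm=np.array([[np.cos(y),np.sin(y)],[-np.sin(y),np.cos(y)]])
  print(z,[np.round(Rm@(p-tcp),1) for p in P])
```

```text
0.23 [array([ 63.9, -71.8]), array([63.4, 64.9]), array([-115.2,   63.4])]
0.236 [array([ 69.2, -65.3]), array([68.7, 70.5]), array([-108.6,   69. ])]
```

```bash
cat >> h.py <<'E'
import json,os
FR=dict(x=557.5,y=258.4,z=118.0,yaw=9.9,dy=1.0,tz=26.0,tx=20.0)
if os.path.exists('fr.json'):FR.update(json.load(open('fr.json')))
def tcp(cx,cz,th):
    a=np.radians(th);X=FR['tx']+104;Z=FR['tz'];yw=np.radians(FR['yaw'])
    fx=cx+X*np.cos(a)-Z*np.sin(a);fz=cz+X*np.sin(a)+Z*np.cos(a);fy=-FR['dy']
    return np.array([FR['x']+fx*np.cos(yw)-fy*np.sin(yw),FR['y']+fx*np.sin(yw)+fy*np.cos(yw),FR['z']+fz])/1000
def lid(cx,cz,th):
    t=tcp(cx,cz,th);r,s=go(t,FR['yaw'],th);print('TCP',np.round(t*1000,1),'rot',r,'shift',s)
def where():
    """lip bottom corner in frame coords from measured pose"""
    from station import observe
    s=observe();m=R.from_quat(np.roll(s['orientation'],-1)).as_matrix();yw=np.radians(FR['yaw'])
    lx=m[:,0];lz=-m[:,2];ly=np.cross(lz,lx)
    c=s['position']*1000-lx*(FR['tx']+104)-lz*FR['tz']+ly*FR['dy']
    d=c-[FR['x'],FR['y'],FR['z']]
    f=lambda v:[v[0]*np.cos(yw)+v[1]*np.sin(yw),-v[0]*np.sin(yw)+v[1]*np.cos(yw),v[2]]
    F=f(s['force'])
    e=d+lx*194
    print('lip corner frame',np.round(f(d),1),'+x end',np.round(f(e),1),'F frame',np.round(F,2));pose(s)
E
python3 -c "
from h import *
pose();lid(-80,70,0);lid(-80,70,15)"
```

```text
t 5.18 p [ 558.  -234.9  248.1] yaw 13.28 tilt(x up) 0.22 roll 0.21 F [ 0.17  0.15 -3.65] T [-0.05 -0.07 -0.  ] gap 12.9
TCP [601. 265. 214.] rot [ 0.0035 -0.004   0.0591] shift [ 156.5 -476.8   33. ]
TCP [590.2 263.1 245.2] rot [-0.0042  0.2577  0.0592] shift [ 145.7 -477.3    1.7]
```

Call:
servo_tool --increments '[[[0, 0, 0, 3, -10, -3, 5], [0, 0, 0.005, 10, -30, -6, 5], [0, 0, 0.01, 18, -60, -10, 5], [0, 0, 0.015, 28, -92, -14, 5], [0, 0, 0.02, 38, -125, -16, 5], [0, 0.02, 0.025, 48, -158, -18, 5], [0, 0.05, 0.03, 58, -191, -18, 5], [0, 0.08, 0.03, 68, -224, -18, 5]]]'

```text
t: 5.85
position: [0.5719, 0.0013, 0.2646]
orientation: [-0.004, 0.994, 0.101, 0.042]
force: [0.9, 0.4, -3.3]
finger_gap: 0.0131
```

```bash
python3 -c "
from h import *
pose();lid(-80,70,15)"
```

```text
t 5.85 p [571.9   1.3 264.6] yaw 11.59 tilt(x up) 4.79 roll 0.06 F [ 0.93  0.41 -3.33] T [-0.08  0.01  0.02] gap 13.1
TCP [590.2 263.1 245.2] rot [-0.004   0.1783  0.0292] shift [  68.7 -252.8   24.9]
```

Call:
servo_tool --increments '[[[0, 0.02, 0.005, 10, -34, 2, 5], [0, 0.05, 0.01, 19, -68, 4, 5], [0, 0.08, 0.015, 28, -102, 7, 5], [0, 0.11, 0.02, 37, -136, 10, 5], [0, 0.14, 0.025, 46, -170, 13, 5], [-0.003, 0.16, 0.029, 56, -204, 17, 5], [-0.004, 0.178, 0.029, 64, -232, 22, 5], [-0.004, 0.178, 0.029, 68, -248, 25, 5]]]'

```text
t: 6.52
position: [0.5879, 0.2621, 0.2432]
orientation: [-0.012, 0.988, 0.088, 0.129]
force: [-0.7, -0.7, -3.3]
finger_gap: 0.0131
```

```bash
python3 -c "
from h import *
where();lid(-80,45,15)"
```

```text
lip corner frame [-82.6  -1.   68.3] +x end [104.9  -0.3 118. ] F frame [-0.76 -0.54 -3.33]
t 6.52 p [587.9 262.1 243.2] yaw 10.12 tilt(x up) 14.85 roll -0.09 F [-0.66 -0.66 -3.33] T [-0.11  0.33  0.  ] gap 13.1
TCP [590.2 263.1 220.2] rot [-0.0025  0.0027  0.0036] shift [-3.5 -0.5 22.9]
```

Call:
servo_tool --increments '[[[0, 0, 0, -1, 0, 3, 5], [0, 0, 0, -3, 0, 10, 5], [-0.002, 0.003, 0.003, -4, -0.5, 18, 5], [-0.002, 0.003, 0.003, -3.5, -0.5, 22, 5], [-0.002, 0.003, 0.003, -3.5, -0.5, 23, 5], [-0.002, 0.003, 0.003, -3.5, -0.5, 23, 5]]]'

```text
t: 7.02
position: [0.5901, 0.2619, 0.2192]
orientation: [-0.011, 0.988, 0.085, 0.129]
force: [-0.6, -0.2, -3.5]
finger_gap: 0.0128
```

Run:
```python
from h import *
from station import viewer
where()
for n in('scene','top'):cv2.imwrite(f'pics/{n}4.png',viewer.get_image(n)['color'][:,:,::-1])
s=cv2.imread('pics/scene4.png');t=cv2.imread('pics/top4.png')
cv2.imwrite('pics/a4.png',np.hstack([cv2.resize(t[110:260,140:280],None,fx=2.8,fy=4,interpolation=2),cv2.resize(s[160:310,250:390],None,fx=2.8,fy=4,interpolation=2)]))
cv2.imwrite('pics/a4s.png',cv2.resize(s[190:290,260:390],None,fx=6,fy=6,interpolation=2))
cv2.imwrite('pics/a4t.png',cv2.resize(t[160:250,160:260],None,fx=6,fy=6,interpolation=2))
```

```text
lip corner frame [-80.4  -1.1  44.1] +x end [107.   -1.2  94.1] F frame [-0.58 -0.11 -3.55]
t 7.02 p [590.1 261.9 219.2] yaw 9.85 tilt(x up) 14.93 roll 0.0 F [-0.55 -0.21 -3.55] T [-0.09  0.34 -0.03] gap 12.8
```

View pics/a4s.png

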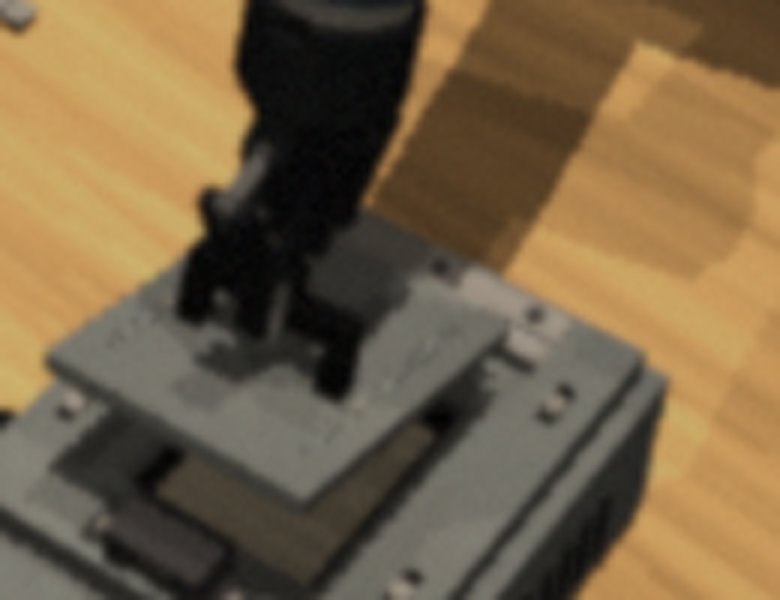

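View pics/a4t.png

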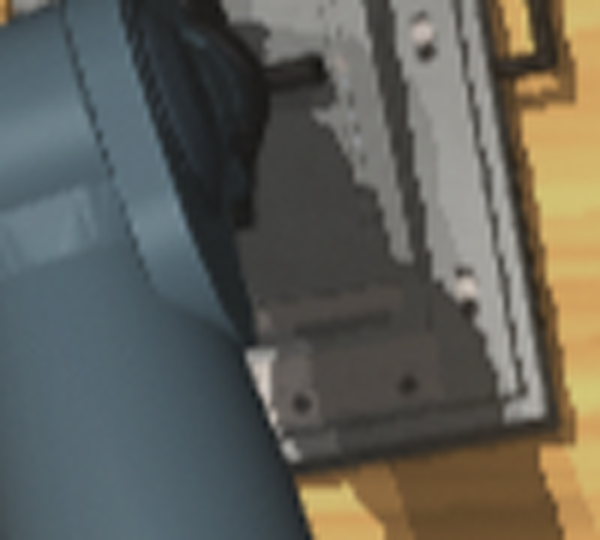

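```bash
cat > chk.py <<'E'
from h import *
def lidpt(p,P,tilt,yaw):
    yw=np.radians(yaw);a=np.radians(tilt)
    lx=np.array([np.cos(yw)*np.cos(a),np.sin(yw)*np.cos(a),np.sin(a)]);ly=np.array([-np.sin(yw),np.cos(yw),0]);lz=np.cross(lx,ly)
    q=np.asarray(P)-[20,0,26]
    return (np.asarray(p)+lx*q[0]+ly*q[1]+lz*q[2])/1000
E
python3 - <<'E'
from chk import *
pz=([590.1,262.2,219.4],14.9,9.9)
for n,P,uv in (('scene',(90,70,12),(305,497)),('scene',(-90,70,12),(515,333)),('scene',(90,-70,12),(47,357)),('top',(-90,-70,12),(415,262)),('top',(-104,-60,4),(405,288))):
    q=proj(n,lidpt(pz[0],P,pz[1],pz[2]));o=(260,190) if n=='scene' else(160,160)
    m=np.array([(uv[0]+.5)/6-.5+o[0],(uv[1]+.5)/6-.5+o[1]])
    qy=proj(n,lidpt(pz[0],(P[0],P[1]+1,P[2]),pz[1],pz[2]))-q
    qx=proj(n,lidpt(pz[0],(P[0]+1,P[1],P[2]),pz[1],pz[2]))-q
    qz=proj(n,lidpt(pz[0],(P[0],P[1],P[2]+1),pz[1],pz[2]))-q
    sol=np.linalg.solve(np.c_[qx,qy],m-q)
    print(n,P,'pred',np.round(q,1),'meas',np.round(m,1),'lid offset x,y mm',np.round(sol,1),'per z',np.round(np.linalg.solve(np.c_[qx,qy],qz),2))
E
```

```text
scene (90, 70, 12) pred [310.8 273.1] meas [310.4 272.4] lid offset x,y mm [-1.6 -2.3] per z [-1.14 -0.52]
scene (-90, 70, 12) pred [345.2 243.9] meas [345.4 245.1] lid offset x,y mm [4.6 3.2] per z [-1.41 -0.52]
scene (90, -70, 12) pred [267.  248.1] meas [267.4 249.1] lid offset x,y mm [2.7 3.5] per z [-1.14 -0.73]
top (-90, -70, 12) pred [228.8 205.7] meas [228.8 203.2] lid offset x,y mm [ 7.3 -1.3] per z [-0.1   0.11]
top (-104, -60, 4) pred [226.6 210.6] meas [227.1 207.6] lid offset x,y mm [ 8.6 -3.1] per z [-0.11  0.11]
```

Run:
```python
import cv2,numpy as np
t=cv2.imread('pics/top4.png')[190:240,195:260].astype(float)
t=np.clip((t/255)**.5*300-40,0,255).astype('uint8')
cv2.imwrite('pics/a4u.png',cv2.resize(t,None,fx=12,fy=12,interpolation=2))
```

```text
(no output)
```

View pics/a4u.png

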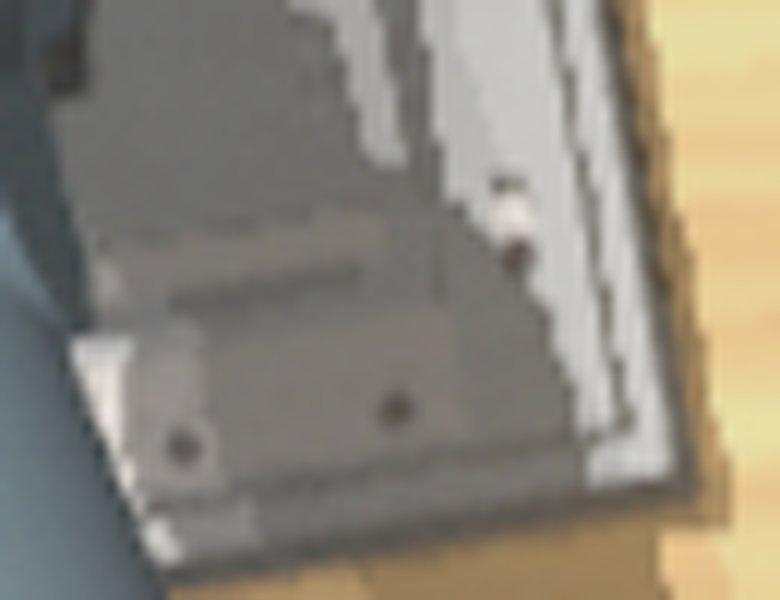

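```bash
echo '{"dy":0.5}' > fr.json; python3 -c "
from h import *
where();lid(-80,10,15);lid(-80,0,15)"
```

```text
lip corner frame [-79.6  -1.2  45.1] +x end [107.7  -1.3  95.5] F frame [-0.47  0.6  -3.66]
t 7.12 p [590.7 262.3 220.4] yaw 9.87 tilt(x up) 15.04 roll -0.02 F [-0.56  0.51 -3.66] T [-0.06  0.33  0.02] gap 12.9
TCP [590.1 263.6 185.2] rot [-0.0002 -0.0007 -0.0006] shift [-9.5 -1.3 33.9]
TCP [590.1 263.6 175.2] rot [-0.0002 -0.0007 -0.0006] shift [-12.   -1.3  43.6]
```

Call:
servo_tool --increments '[[[0, 0, 0, -1, 0, 4, 5], [0, 0, 0, -3, -0.5, 12, 5], [0, 0, 0, -5.5, -1, 20, 5], [0, 0, 0, -8, -1.3, 28, 5], [0, 0, 0, -9, -1.3, 32, 5], [0, 0, 0, -9.5, -1.3, 34, 5], [0, 0, 0, -9.5, -1.3, 34, 5]]]'

```text
t: 7.7
position: [0.5894, 0.2634, 0.1838]
orientation: [-0.011, 0.988, 0.085, 0.129]
force: [-0.1, -0.8, -3.4]
finger_gap: 0.0131
```

```bash
python3 -c "
from h import *
where();lid(-80,0,15)"
```

```text
lip corner frame [-80.8  -0.    8.8] +x end [ 1.066e+02 -1.000e-01  5.880e+01] F frame [-0.25 -0.74 -3.4 ]
t 7.7 p [589.4 263.4 183.8] yaw 9.87 tilt(x up) 14.93 roll -0.0 F [-0.12 -0.77 -3.4 ] T [-0.05  0.34 -0.  ] gap 13.1
TCP [590.1 263.6 175.2] rot [ 0.0001  0.0012 -0.0004] shift [-1.5 -0.1  8.5]
```

Call:
servo_tool --increments '[[[0, 0, 0, -0.2, 0, 1, 5], [0, 0, 0, -0.5, 0, 2, 5], [0, 0, 0, -0.7, 0, 2.7, 5], [0, 0, 0, -0.7, 0, 2.7, 5]]]'

```text
t: 8.03
position: [0.5895, 0.2635, 0.1812]
orientation: [-0.011, 0.988, 0.085, 0.13]
force: [-0.2, -0.6, -3.9]
finger_gap: 0.013
```

Call:
servo_tool --increments '[[[0, 0, 0, -0.15, 0, 0.6, 5], [0, 0, 0, -0.3, 0, 1.2, 5], [0, 0, 0, -0.3, 0, 1.2, 5]]]'

```text
t: 8.28
position: [0.5896, 0.2634, 0.18]
orientation: [-0.011, 0.988, 0.085, 0.13]
force: [0.3, -0.4, -3.3]
finger_gap: 0.0128
```

Call:
servo_tool --increments '[[[0, 0, 0, -0.15, 0, 0.6, 5], [0, 0, 0, -0.3, 0, 1.2, 5], [0, 0, 0, -0.3, 0, 1.2, 5]]]'

```text
t: 8.53
position: [0.5895, 0.2634, 0.1785]
orientation: [-0.011, 0.988, 0.085, 0.13]
force: [0.6, 0.4, -3.3]
finger_gap: 0.0129
```

```bash
python3 -c "
from h import *
where()"
```

```text
lip corner frame [-80.7  -0.    3.4] +x end [ 1.067e+02 -1.000e-01  5.350e+01] F frame [ 0.69  0.25 -3.32]
t 8.53 p [589.5 263.4 178.5] yaw 9.88 tilt(x up) 14.94 roll -0.0 F [ 0.64  0.36 -3.32] T [-0.04  0.31  0.01] gap 12.9
```

Position noise is small now. I keep feeling downward.

Call:
servo_tool --increments '[[[0, 0, 0, -0.12, 0, 0.5, 5], [0, 0, 0, -0.25, 0, 1.0, 5], [0, 0, 0, -0.25, 0, 1.0, 5]]]'

```text
t: 8.78
position: [0.5897, 0.2635, 0.1777]
orientation: [-0.011, 0.988, 0.085, 0.13]
force: [0.1, -0.2, -2.0]
finger_gap: 0.0127
```

Call:
servo_tool --increments '[[[0, 0, 0, -0.12, 0, 0.5, 5], [0, 0, 0, -0.25, 0, 1.0, 5], [0, 0, 0, -0.25, 0, 1.0, 5]]]'

```text
t: 9.03
position: [0.5901, 0.2636, 0.1771]
orientation: [-0.011, 0.988, 0.085, 0.13]
force: [0.0, 0.2, 0.4]
finger_gap: 0.0131
```

```bash
python3 -c "
from h import *
where()"
```

```text
lip corner frame [-80.1   0.1   1.8] +x end [107.3  -0.   52.1] F frame [0.08 0.22 0.38]
t 9.03 p [590.1 263.6 177.1] yaw 9.88 tilt(x up) 15.01 roll -0.01 F [0.04 0.23 0.38] T [-0.15  0.53 -0.01] gap 13.1
```

```bash
echo '{"dy":0.5,"z":120.3}' > fr.json; python3 -c "
from h import *
lid(-80,0.5,15);lid(-88,0.4,15);lid(-94,.4,15)"
```

```text
TCP [590.1 263.6 178. ] rot [-0.0001 -0.0003 -0.0004] shift [ 0.3  0.  -0.9]
TCP [582.3 262.2 177.9] rot [-0.0001 -0.0003 -0.0004] shift [-7.4  0.  -2.9]
TCP [576.3 261.2 177.9] rot [-0.0001 -0.0003 -0.0004] shift [-13.2   0.   -4.4]
```

Call:
servo_tool --increments '[[[0, 0, 0, 0.3, 0, -0.9, 5], [0, 0, 0, -1.7, 0, -1.4, 5], [0, 0, 0, -3.7, 0, -2, 5], [0, 0, 0, -5.6, 0, -2.5, 5], [0, 0, 0, -7.4, 0, -3, 5], [0, 0, 0, -7.4, 0, -3, 5]]]'

```text
t: 9.53
position: [0.5816, 0.2621, 0.1779]
orientation: [-0.011, 0.988, 0.085, 0.13]
force: [-0.0, 0.2, -2.2]
finger_gap: 0.0129
```

```bash
python3 -c "
from h import *
where();lid(-94,.4,15)"
```

```text
lip corner frame [-88.7   0.1   0.4] +x end [98.7  0.  50.6] F frame [ 0.03  0.21 -2.15]
t 9.53 p [581.6 262.1 177.9] yaw 9.89 tilt(x up) 14.98 roll -0.01 F [-0.01  0.21 -2.15] T [-0.16  0.44 -0.04] gap 12.9
TCP [576.3 261.2 177.9] rot [-0.0001  0.0004 -0.0002] shift [-5.2  0.  -1.4]
```

Call:
servo_tool --increments '[[[0, 0, 0, -1, 0, -0.3, 5], [0, 0, 0, -2, 0, -0.6, 5], [0, 0, 0, -2, 0, -0.6, 5]]]'

```text
t: 9.78
position: [0.5792, 0.2617, 0.1779]
orientation: [-0.011, 0.988, 0.085, 0.13]
force: [-0.2, 0.3, -2.6]
finger_gap: 0.0126
```

Call:
servo_tool --increments '[[[0, 0, 0, -1, 0, -0.3, 5], [0, 0, 0, -2, 0, -0.6, 5], [0, 0, 0, -2, 0, -0.6, 5]]]'

```text
t: 10.03
position: [0.577, 0.2613, 0.1779]
orientation: [-0.011, 0.988, 0.085, 0.13]
force: [0.1, 0.6, -2.9]
finger_gap: 0.0128
```

Call:
servo_tool --increments '[[[0, 0, 0, -1, 0, -0.3, 5], [0, 0, 0, -2, 0, -0.6, 5], [0, 0, 0, -2, 0, -0.6, 5]]]'

```text
t: 10.28
position: [0.5746, 0.2609, 0.1778]
orientation: [-0.011, 0.988, 0.086, 0.129]
force: [0.3, 0.0, -3.1]
finger_gap: 0.0132
```

```bash
python3 -c "
from h import *
where();lid(-98,.3,15)"
```

```text
lip corner frame [-95.9   0.    0.5] +x end [91.6  0.  50.4] F frame [ 0.26 -0.   -3.12]
t 10.28 p [574.6 260.9 177.8] yaw 9.89 tilt(x up) 14.92 roll -0.01 F [ 0.25  0.04 -3.12] T [-0.17  0.38 -0.03] gap 13.2
TCP [572.4 260.5 177.8] rot [-0.0001  0.0014 -0.0001] shift [-2.1  0.  -0.6]
```

Nearly free, so I lower very slightly and keep sliding in.

Call:
servo_tool --increments '[[[0, 0, 0, -1, 0, -0.2, 5], [0, 0, 0, -2, 0, -0.4, 5], [0, 0, 0, -2, 0, -0.4, 5]]]'

```text
t: 10.53
position: [0.5724, 0.2606, 0.1778]
orientation: [-0.011, 0.988, 0.086, 0.129]
force: [0.0, -0.4, -3.2]
finger_gap: 0.0129
```

Call:
servo_tool --increments '[[[0, 0, 0, -1, 0, -0.2, 5], [0, 0, 0, -2, 0, -0.4, 5], [0, 0, 0, -2, 0, -0.4, 5]]]'

```text
t: 10.78
position: [0.5703, 0.2602, 0.1777]
orientation: [-0.011, 0.988, 0.086, 0.129]
force: [-0.0, -0.2, -2.3]
finger_gap: 0.0131
```

```bash
python3 -c "
from h import *
where()"
```

```text
lip corner frame [-1.002e+02  1.000e-01  4.000e-01] +x end [87.3  0.1 50.4] F frame [-0.06 -0.18 -2.34]
t 10.78 p [570.3 260.2 177.7] yaw 9.9 tilt(x up) 14.93 roll -0.01 F [-0.03 -0.19 -2.34] T [-0.09  0.34  0.01] gap 13.1
```

Call:
servo_tool --increments '[[[0, 0, 0, -0.6, 0, -0.2, 5], [0, 0, 0, -1.2, 0, -0.3, 5], [0, 0, 0, -1.2, 0, -0.3, 5]]]'

```text
t: 11.03
position: [0.569, 0.26, 0.1777]
orientation: [-0.011, 0.988, 0.086, 0.129]
force: [0.8, 0.1, -2.3]
finger_gap: 0.0127
```

Call:
servo_tool --increments '[[[0, 0, 0, -0.6, 0, -0.2, 5], [0, 0, 0, -1.2, 0, -0.3, 5], [0, 0, 0, -1.2, 0, -0.3, 5]]]'

```text
t: 11.28
position: [0.5679, 0.2597, 0.1778]
orientation: [-0.011, 0.988, 0.086, 0.13]
force: [0.7, -0.1, -2.5]
finger_gap: 0.0132
```

```bash
python3 -c "
from h import *
where()"
```

```text
lip corner frame [-1.027e+02  1.000e-01  4.000e-01] +x end [84.8  0.  50.4] F frame [ 0.71 -0.26 -2.49]
t 11.28 p [567.9 259.7 177.8] yaw 9.9 tilt(x up) 14.95 roll -0.0 F [ 0.74 -0.13 -2.49] T [-0.13  0.16 -0.03] gap 13.2
```

Call:
servo_tool --increments '[[[0, 0, 0, -0.5, 0, -0.1, 5], [0, 0, 0, -1, 0, -0.3, 5], [0, 0, 0, -1, 0, -0.3, 5]]]'

```text
t: 11.53
position: [0.5675, 0.2597, 0.1783]
orientation: [-0.011, 0.988, 0.085, 0.13]
force: [2.5, 0.3, -2.2]
finger_gap: 0.0129
```

Call:
servo_tool --increments '[[[0, 0, 0, -0.5, 0, -0.1, 5], [0, 0, 0, -1, 0, -0.3, 5], [0, 0, 0, -1, 0, -0.3, 5]]]'

```text
t: 11.78
position: [0.5672, 0.2596, 0.1788]
orientation: [-0.011, 0.988, 0.085, 0.131]
force: [3.5, 0.6, -2.9]
finger_gap: 0.013
```

Run:
```python
from h import *
where()
from station import viewer
for n in('scene','top'):cv2.imwrite(f'pics/{n}5.png',viewer.get_image(n)['color'][:,:,::-1])
s=cv2.imread('pics/scene5.png');t=cv2.imread('pics/top5.png')
cv2.imwrite('pics/a5.png',np.hstack([cv2.resize(t[140:240,170:270],None,fx=4,fy=4,interpolation=2),cv2.resize(s[200:300,270:370],None,fx=4,fy=4,interpolation=2)]))
```

```text
lip corner frame [-1.032e+02  1.000e-01  1.000e+00] +x end [84.1  0.  51.7] F frame [ 3.57 -0.05 -2.87]
t 11.78 p [567.2 259.6 178.8] yaw 9.88 tilt(x up) 15.12 roll -0.01 F [ 3.52  0.56 -2.87] T [ 0.04 -0.61 -0.05] gap 13.0
```

View pics/a5.png

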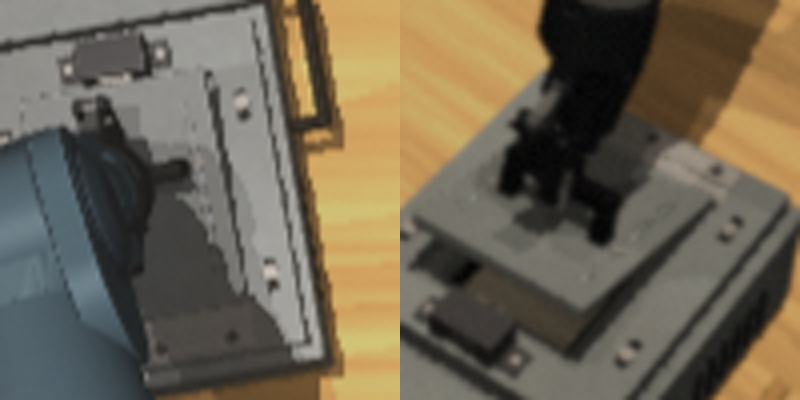

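```bash
echo '{"dy":0.5,"z":120.3,"x":557.1}' > fr.json; python3 -c "
from h import *
lid(-102.9,0.2,12);lid(-103.6,.2,9.5)"
```

```text
TCP [570.  260.1 171.7] rot [-0.0001 -0.0544 -0.0002] shift [0.9 0.  7.6]
TCP [571.4 260.4 166.6] rot [-0.0001 -0.0981 -0.0002] shift [ 1.   0.  12.9]
```

Call:
servo_tool --increments '[[[0, -0.014, 0, 0.4, 0, 1.9, 5], [0, -0.028, 0, 0.7, 0, 3.8, 5], [0, -0.042, 0, 0.8, 0, 5.7, 5], [0, -0.054, 0, 0.9, 0, 7.6, 5], [0, -0.054, 0, 0.9, 0, 7.6, 5]]]'

```text
t: 12.3
position: [0.5702, 0.2602, 0.1712]
orientation: [-0.009, 0.991, 0.086, 0.103]
force: [1.0, 1.1, 0.4]
finger_gap: 0.0129
```

```bash
python3 -c "
from h import *
where();lid(-103.6,.2,9.5)"
```

```text
lip corner frame [-1.027e+02  1.000e-01 -1.000e-01] +x end [87.1 -0.  39.9] F frame [1.15 0.94 0.38]
t 12.3 p [570.2 260.2 171.2] yaw 9.87 tilt(x up) 11.92 roll -0.02 F [0.97 1.12 0.38] T [-0.06 -0.02  0.03] gap 12.9
TCP [571.4 260.4 166.6] rot [-0.0002 -0.0422 -0.0005] shift [0.2 0.  4.7]
```

Call:
servo_tool --increments '[[[0, -0.014, 0, 0, 0, 1.2, 5], [0, -0.028, 0, 0, 0, 2.7, 5], [0, -0.042, 0, 0, 0, 4.4, 5], [0, -0.042, 0, 0, 0, 4.4, 5]]]'

```text
t: 12.63
position: [0.5717, 0.2605, 0.1666]
orientation: [-0.007, 0.993, 0.086, 0.082]
force: [2.8, 0.7, -0.8]
finger_gap: 0.0131
```

```bash
python3 -c "
from h import *
where();lid(-104,.3,7.5)"
```

```text
lip corner frame [-103.4    0.2    0.3] +x end [88.   0.  32.1] F frame [ 2.86  0.23 -0.82]
t 12.63 p [571.7 260.5 166.6] yaw 9.86 tilt(x up) 9.45 roll -0.03 F [ 2.78  0.72 -0.82] T [ 0.07 -0.23  0.05] gap 13.1
TCP [572.5 260.6 162.6] rot [-0.0005 -0.0341 -0.0007] shift [0.2 0.1 4.1]
```

Call:
servo_tool --increments '[[[0, -0.012, 0, 0.1, 0, 1.4, 5], [0, -0.024, 0, 0.2, 0, 2.8, 5], [0, -0.034, 0, 0.2, 0, 4.1, 5], [0, -0.034, 0, 0.2, 0, 4.1, 5]]]'

```text
t: 12.97
position: [0.5729, 0.2607, 0.1623]
orientation: [-0.006, 0.994, 0.086, 0.065]
force: [2.5, 1.5, -0.6]
finger_gap: 0.0128
```

```bash
python3 -c "
from h import *
where();lid(-104.4,.3,5.5);lid(-104.4,.3,4)"
```

```text
lip corner frame [-1.037e+02  2.000e-01  1.000e-01] +x end [88.7  0.1 25.3] F frame [ 2.74  1.05 -0.55]
t 12.97 p [572.9 260.7 162.3] yaw 9.86 tilt(x up) 7.45 roll -0.04 F [ 2.51  1.5  -0.55] T [ 0.   -0.27  0.05] gap 12.8
TCP [573.5 260.8 158.4] rot [-0.0006 -0.0341 -0.0008] shift [0.1 0.1 4. ]
TCP [574.4 260.9 155.2] rot [-0.0006 -0.0603 -0.0008] shift [0.6 0.1 7.2]
```

Call:
servo_tool --increments '[[[0, -0.012, 0, 0, 0, 1.4, 5], [0, -0.024, 0, 0.1, 0, 2.8, 5], [0, -0.034, 0, 0.1, 0, 4, 5], [0, -0.034, 0, 0.1, 0, 4, 5]]]'

```text
t: 13.3
position: [0.5736, 0.2609, 0.1589]
orientation: [-0.005, 0.995, 0.086, 0.047]
force: [0.3, -1.0, 3.4]
finger_gap: 0.013
```

```bash
python3 -c "
from h import *
where();lid(-104.5,.3,4)"
```

```text
lip corner frame [-104.3    0.3    0.9] +x end [88.8  0.1 19.4] F frame [ 0.09 -1.01  3.39]
t 13.3 p [573.6 260.9 158.9] yaw 9.86 tilt(x up) 5.46 roll -0.05 F [ 0.26 -0.98  3.39] T [-0.08 -0.14  0.05] gap 13.0
TCP [574.3 260.9 155.2] rot [-0.0008 -0.0256 -0.0007] shift [0.3 0.2 3.8]
```

Call:
servo_tool --increments '[[[0, -0.009, 0, 0.1, 0, 1.7, 5], [0, -0.018, 0, 0.2, 0, 3.3, 5], [0, -0.026, 0, 0.3, 0, 4.6, 5], [0, -0.026, 0, 0.3, 0, 4.6, 5]]]'

```text
t: 13.63
position: [0.5745, 0.2612, 0.1549]
orientation: [-0.004, 0.996, 0.086, 0.034]
force: [0.1, 0.1, 2.7]
finger_gap: 0.0129
```

```bash
python3 -c "
from h import *
where();lid(-104.3,-.5,2.5)"
```

```text
lip corner frame [-1.043e+02  3.000e-01  1.000e-01] +x end [89.3  0.2 13.5] F frame [0.15 0.11 2.73]
t 13.63 p [574.5 261.2 154.9] yaw 9.86 tilt(x up) 3.96 roll -0.06 F [0.13 0.14 2.73] T [-0.06 -0.04 -0.02] gap 12.9
TCP [575.4 261.1 151.2] rot [-0.001  -0.0255 -0.0007] shift [0.6 0.2 3.7]
```

Call:
servo_tool --increments '[[[0, -0.009, 0, 0.1, 0, 1.4, 5], [0, -0.018, 0, 0.2, 0, 2.7, 5], [0, -0.026, 0, 0.3, 0, 3.8, 5], [0, -0.026, 0, 0.3, 0, 3.8, 5]]]'

```text
t: 13.97
position: [0.5754, 0.2614, 0.1509]
orientation: [-0.002, 0.996, 0.086, 0.021]
force: [1.6, 0.6, 4.2]
finger_gap: 0.0133
```

```bash
python3 -c "
from h import *
where();lid(-104.3,-.8,1)"
```

```text
lip corner frame [-104.2    0.4   -0.6] +x end [89.6  0.2  7.6] F frame [1.69 0.32 4.19]
t 13.97 p [575.4 261.4 150.9] yaw 9.85 tilt(x up) 2.44 roll -0.07 F [1.61 0.61 4.19] T [-0.11 -0.08  0.04] gap 13.3
TCP [576.1 261.2 147.7] rot [-0.0012 -0.0251 -0.0008] shift [0.5 0.3 3.3]
```

Call:
servo_tool --increments '[[[0, -0.008, 0, 0.1, 0, 1.2, 5], [0, -0.016, 0, 0.2, 0, 2.3, 5], [0, -0.024, 0, 0.3, 0, 3.3, 5], [0, -0.024, 0, 0.3, 0, 3.3, 5]]]'

```text
t: 14.3
position: [0.5762, 0.2615, 0.1472]
orientation: [-0.001, 0.996, 0.086, 0.009]
force: [3.3, 0.3, 3.0]
finger_gap: 0.0128
```

```bash
python3 -c "
from h import *
where();lid(-104.3,-1,0)"
```

```text
lip corner frame [-104.1    0.4   -1.3] +x end [89.8  0.3  2.2] F frame [ 3.29 -0.23  2.99]
t 14.3 p [576.2 261.5 147.2] yaw 9.85 tilt(x up) 1.04 roll -0.08 F [3.28 0.34 2.99] T [-0.04 -0.24  0.06] gap 12.8
TCP [576.6 261.3 145.3] rot [-0.0013 -0.0181 -0.0009] shift [0.3 0.3 1.9]
```

Call:
servo_tool --increments '[[[0, -0.006, 0, 0.2, 0, 0.8, 5], [0, -0.012, 0, 0.4, 0, 1.6, 5], [0, -0.018, 0, 0.5, 0, 2.3, 5], [0, -0.018, 0, 0.5, 0, 2.3, 5]]]'

```text
t: 14.63
position: [0.5763, 0.2616, 0.1469]
orientation: [-0.001, 0.996, 0.086, -0.0]
force: [-4.5, -2.0, 15.2]
finger_gap: 0.013
```

Run:
```python
from h import *
where()
from station import viewer
for n in('scene','top'):cv2.imwrite(f'pics/{n}6.png',viewer.get_image(n)['color'][:,:,::-1])
s=cv2.imread('pics/scene6.png');t=cv2.imread('pics/top6.png')
cv2.imwrite('pics/a6.png',np.hstack([cv2.resize(t[140:240,170:270],None,fx=4,fy=4,interpolation=2),cv2.resize(s[210:310,270:370],None,fx=4,fy=4,interpolation=2)]))
```

```text
lip corner frame [-104.6    0.4    0.6] +x end [89.4  0.3  0.6] F frame [-4.77 -1.18 15.24]
t 14.63 p [576.3 261.6 146.9] yaw 9.86 tilt(x up) 0.0 roll -0.08 F [-4.49 -1.98 15.24] T [-0.44  0.74  0.05] gap 13.0
```

View pics/a6.png

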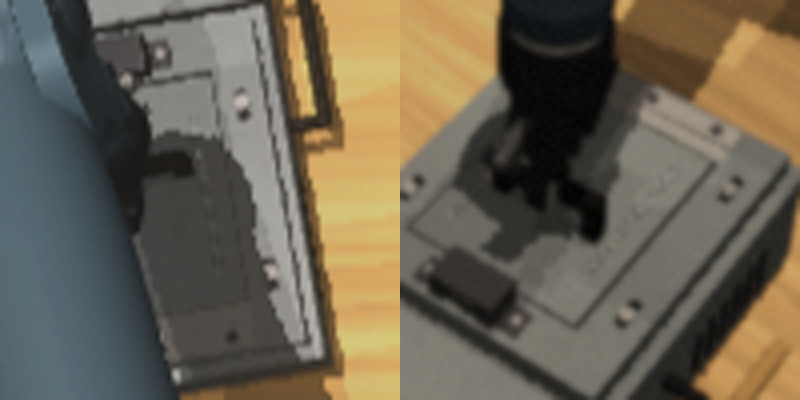

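Run:
```python
import cv2,numpy as np
o=[]
for k in(5,6):
    t=cv2.imread(f'pics/top{k}.png')[140:190,180:240].astype(float)
    s=cv2.imread(f'pics/scene{k}.png')[255:305,270:330].astype(float)
    o.append(np.hstack([cv2.resize(np.clip((i/255)**.6*270-10,0,255).astype('uint8'),None,fx=6.5,fy=6,interpolation=2) for i in(t,s)]))
cv2.imwrite('pics/a6b.png',np.vstack(o))
```

```text
(no output)
```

View pics/a6b.png

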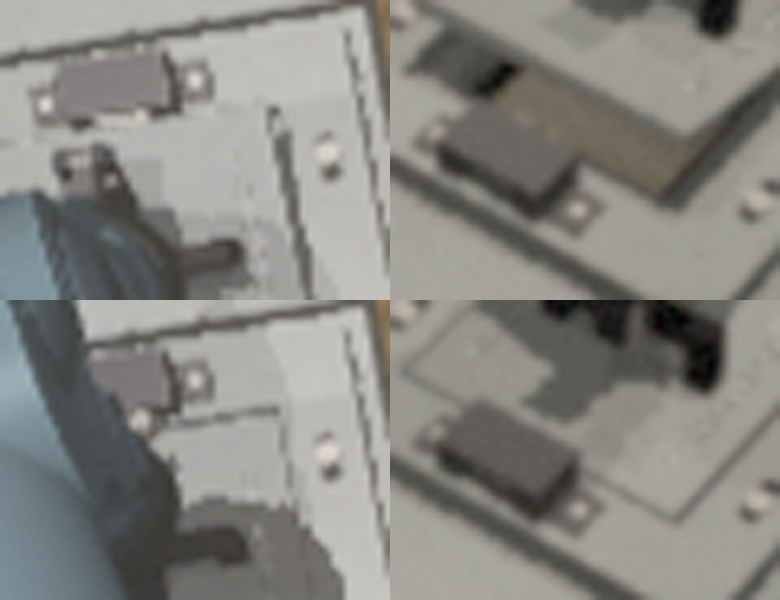

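Call:
servo_tool --increments '[[[0, 0, 0, 0, 0, -0.3, 5], [0, 0, 0, 0, 0, -0.3, 5]]]'

```text
t: 14.9
position: [0.5761, 0.2615, 0.1469]
orientation: [-0.001, 0.996, 0.086, 0.0]
force: [1.5, -0.0, 5.6]
finger_gap: 0.013
```

```bash
python3 -c "
from h import *
where()"
```

```text
lip corner frame [-104.7    0.4    0.6] +x end [89.3  0.3  0.6] F frame [ 1.47 -0.27  5.58]
t 14.9 p [576.1 261.5 146.9] yaw 9.86 tilt(x up) 0.01 roll -0.07 F [ 1.5  -0.01  5.58] T [-0.08 -0.17  0.03] gap 13.0
```

Call:
servo_tool --increments '[[[0, 0, 0, -0.1, 0, -0.3, 5], [0, 0, 0, -0.1, 0, -0.3, 5], [0, 0, 0, -0.1, 0, -0.3, 25], [0, 0, 0, -0.1, 0, -0.3, 45], [0, 0, 0, -0.1, 0, -0.3, 65], [0, 0, 0, -0.1, 0, -0.3, 85], [0, 0, 0, -0.1, 0, -0.3, 85], [0, 0, 0, -0.1, 0, -0.3, 85]]]'

```text
t: 15.57
position: [0.5758, 0.2615, 0.147]
orientation: [-0.001, 0.996, 0.086, -0.0]
force: [-0.1, -0.1, 0.1]
finger_gap: 0.0831
```

Call:
servo_tool --increments '[[[0, 0, 0, 0, 0, -5, 85], [0, 0, 0, 0, 0, -15, 85], [0, 0, 0, 0, 0, -35, 85], [0, 0, 0, 0, 0, -60, 85], [0, 0, 0, 0, 0, -90, 85], [0, 0, 0, 0, 0, -120, 85], [0, 0, 0, 0, 0, -140, 85], [0, 0, 0, 0, 0, -150, 85]]]'

```text
t: 16.23
position: [0.577, 0.2617, 0.3022]
orientation: [-0.001, 0.996, 0.086, 0.003]
force: [0.6, -0.7, 0.0]
finger_gap: 0.0851
```

```bash
python3 -c "
from h import *
pose()"
```

```text
t 16.23 p [577.  261.7 302.2] yaw 9.86 tilt(x up) 0.36 roll -0.14 F [ 0.55 -0.69  0.02] T [0.01 0.07 0.04] gap 85.1
```

Call:
servo_tool --increments '[[[0, 0, 0, 0, 10, 0, 85], [0, 0, 0, 0, 35, 0, 85], [0, 0, 0, 0, 70, 0, 85], [0, 0, 0, 0, 105, 0, 85], [0, 0, 0, 0, 140, 0, 85], [0, 0, 0, 0, 175, 0, 85], [0, 0, 0, 0, 205, 0, 85], [0, 0, 0, 0, 220, 0, 85]]]'

```text
t: 16.9
position: [0.6147, 0.0406, 0.3015]
orientation: [-0.001, 0.996, 0.084, 0.003]
force: [0.0, 1.2, 0.2]
finger_gap: 0.085
```

Run:
```python
from h import *
pose()
from station import viewer
for n in('scene','top'):cv2.imwrite(f'pics/{n}7.png',viewer.get_image(n)['color'][:,:,::-1])
s=cv2.imread('pics/scene7.png');t=cv2.imread('pics/top7.png')
cv2.imwrite('pics/a7.png',np.hstack([cv2.resize(t[135:245,160:250],None,fx=4.4,fy=5,interpolation=2),cv2.resize(s[210:320,250:370],None,fx=3.3,fy=5,interpolation=2)]))
cv2.imwrite('pics/b7.png',np.hstack([cv2.resize(t[140:175,180:215],None,fx=11,fy=11,interpolation=2),cv2.resize(s[262:297,272:307],None,fx=11,fy=11,interpolation=2)]))
```

```text
t 16.9 p [614.7  40.6 301.5] yaw 9.65 tilt(x up) 0.33 roll -0.05 F [0.05 1.24 0.22] T [ 0.01  0.05 -0.02] gap 85.0
```

View pics/a7.png

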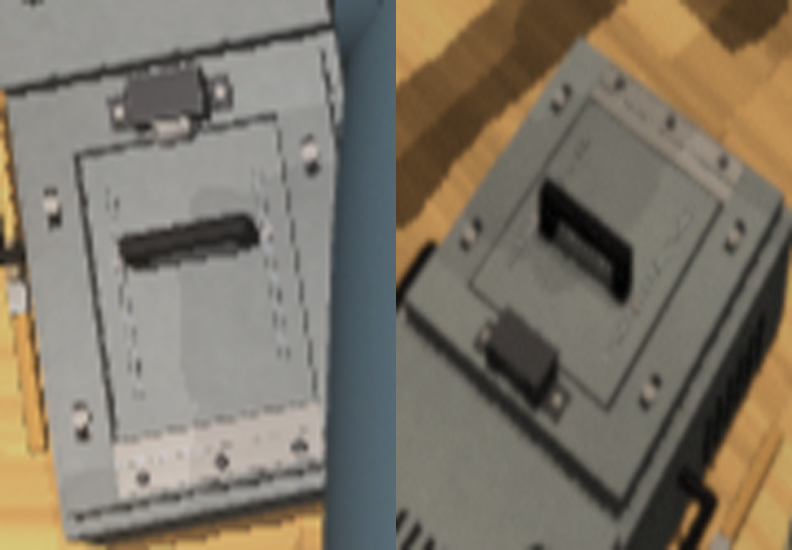

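View pics/b7.png

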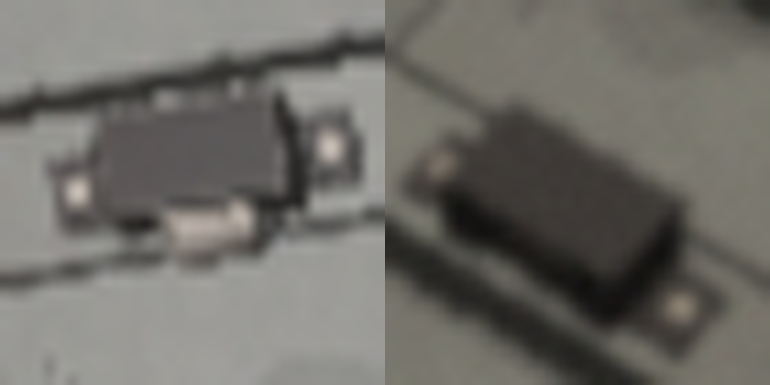

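View pics/top7.png

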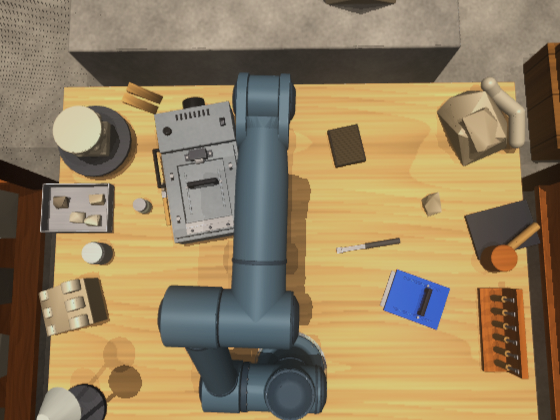

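The pictures show the lid flat in its frame with a uniform gap line. The bolt's tip edge is at row ~163.6, the same as in the first picture, so it has sprung fully out and now lies over the lid's end. I'll check the bystanders numerically, then hand in.

Run:
```python
from h import *
a=cv2.imread('pics/top0.png');b=cv2.imread('pics/top7.png')
for n,(x0,x1,y0,y1) in dict(jar=(130,152,193,218),filt=(325,368,120,168),chisel=(332,402,233,255),frag=(420,445,190,218),brush=(155,172,190,228),blue=(380,452,265,330),bolt=(186,214,145,166)).items():
    f=lambda i:cv2.GaussianBlur(cv2.cvtColor(i[y0:y1,x0:x1],6),(3,3),0).astype(np.float32)
    s,r=cv2.phaseCorrelate(f(a),f(b));print(n,np.round(s,2),round(r,2),'meandiff',round(float(abs(f(a)-f(b)).mean()),1))
from station import order
order.hand_in()
pose()
```

```text
jar [0.03 0.49] 1.01 meandiff 13.5
filt [ 0.57 -0.02] 0.94 meandiff 9.6
chisel [ 0.03 -0.03] 0.99 meandiff 13.6
frag [0.62 0.07] 1.0 meandiff 13.8
brush [-0.   -0.05] 1.0 meandiff 14.0
blue [-0.04  0.01] 0.99 meandiff 11.7
bolt [-0.08 -0.07] 0.99 meandiff 11.1
the job is handed in; nothing more can be done
the job is handed in; nothing more can be done
```

The filter lid is back on: it lies flat in its frame, the catch is over it, and the job is handed in. I took the grey lid by its handle and found the frame's land by touch, about 2.3 mm above nominal. I slid the lip under the ledge at 15° until it met a light stop of about 3.5 N. Then I swung the other end down, pressed, let go and moved the arm away. It took about 17 s of the 59 s.

**Seating:** In the last pictures, from two cameras, the lid lies flush with an even gap line. The bolt shows fully sprung out over its end, with the same outline as before the job.

**Force:** The highest force I read was about 15 N at the wrist, or about 18.5 N with the lid's weight added. Forces were only read at the end of each short move, so a brief higher peak could have gone unseen.

**Less certain:**
- I saw no clear drop in force for the snap itself. I judged the catch closed from the solid stop and the pictures, and I did no pull test.
- Just before the final press, the estimated height of the lip was about 1.3 mm below the touched level. At the end it read 0.6 mm above it. I put this down to play in the grip.

**Bystanders:** The chisel, brush and blue look-alike compare unmoved. The jar, old filter and stone fragment gave a half-pixel difference (about 1.5 mm). The pictures show no visible movement, the arm never came near the jar, and no contact showed in the force readings. I took the difference to be lighting between the two pictures.

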